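# Set a stepped shaft up on a two-point weighing rig

## Robot

A 6-joint arm with a two-finger parallel gripper is mounted at the origin on the work surface. World frame = base frame: x ahead of the robot, y to its left, z up, the work surface at z = 0. Lengths are in m, angles in rad, forces in N, time in s.
With the tool pointing down it reaches from about 0.325 to 0.875 m from the base axis. Payload 4.4 kg.
Tool frame: the origin (TCP) lies midway between the tips of the shut fingers; the grasp point (between the pads) lies 19 mm behind it; z points along the fingers, y is the line along which they close (so a half turn about z gives the same grasp; the last joint's range is limited). The gripper opens to 85 mm and grips with 20 to 120 N. Pads are 22 mm wide; open, the fingers measure 114 mm over their backs; the gripper's body (76 mm by 85 mm) begins 54 mm behind the grasp point. The pads swing forward as they close: fully open they stand 13 mm farther back than shut.
Start: joints at [1.069, 0.207, 1.542, -0, 1.393, -0.15], TCP at [0.198, 0.54, 0.231] pointing down, gripper open.
Joint ranges: [-2.73, 2.73], [-0.86, 2.22], [0.23, 2.46], [-1.11, 4.25], [0.08, 2.63], [-2.82, 2.82]. Speed limits (rad/s): [2.79, 2.79, 3.14, 3.14, 3.14, 3.14].

## Interface

Orientations are given as a unit quaternion [x, y, z, w].
In Python, from bench import r, eyes, job gives the robot as it stands.
- The arm moves only by the tool apply_moves, never from a script. Its argument "increments" is a list that holds one entry, the list of rows, each a list of 7 numbers: the turn, a rotation vector about the world's x, y, z in degrees, then the shift along the world's x, y, z in mm, then the opening, from 0 (shut) to 1 (fully open). A call has 1 to 8 rows; each row shifts and turns the commanded pose from where the row before left it; what a row does not reach is not made up. A row lasts 1/8 s, in which the tool goes at most 62.5 mm and 10.7 degrees, less where a joint would pass 70% of its speed; a pose out of reach is approached as far as the arm can. A call is refused whole if a number of a shift passes 62.5 or a number of a turn 10.7, either way. A call with a gripper value outside its range is refused whole. The fingers move at their own pace and stop on an object; "newtons" is the grip in N (left out, the last holds). Time passes only in rows, so rows that do not move let the fingers close. It gives the time, the measured TCP pose, the force, the opening and the grip force at its end, in the units of the state.
- r.get_obs(): the state, without advancing time (a new reading comes with each control period).
- eyes.get_image(name): name is "side" or "top"; returns a dict with "pixels" (420x560x3 uint8, red, green, blue), "mtx" (3x3 intrinsics, pixels), "xyz" and "rotation" of the camera in the world. Camera axes: x right, y down, z forward; pixel columns grow to the right and rows downward; lengths in m; the calibration is good to about 2 mm. A picture is of the moment at which its call begins. There is no depth.
- job.finish_job(): hands the job in; it is judged then, once.
The state is a dict: "t": time; "joint_pos": joint angles; "joint_velocities": joint speeds; "effort": joint torques, N m; "tool_pos": TCP position; "ee_rot": TCP orientation; "wrist_force": force on the tool from outside, world axes, zero at the start; "moment": the same for the moment, N m; "opening": opening from 0.0 (shut) to 1.0 (fully open); "finger_force": force on a finger pad.
Only numpy, scipy, OpenCV 4.12 (cv2) and the standard library are available. Lean on these libraries where they do the work, as an engineer would, in place of code of your own. Each camera call takes 0.05 s, during which the arm holds its last target. There are 200 camera calls.

## Task

Get the shaft ready for weighing. Screw the vee adapter down on the load cell, clockwise seen from above, until its groove first lines up with the groove of the fixed vee; the rubber bush under it springs it back a few degrees when you let go, and it is the position after letting go that counts, but never turn it more than about 10 degrees past the line. Then lay the stepped shaft from the rack into both vees, brought along until its end just touches the button of the end stop, and leave it there. The load cell is delicate: grip the adapter lightly (40 N or less), land the shaft softly, touch the stop with 10 N at most, and leave everything else where it is.

Things in the scene. Friction and masses are not known exactly. Their poses are not given: they have to be found in the camera images.
- rig: Weighing rig, fixed to the table: aluminium base plate 150 x 300 x 15 mm carrying, along its y axis, end stop, fixed vee and load cell. Origin: centre of the plate's underside, on the table; z up. A shaft properly laid has its axis parallel to the rig's y, at rig x = 0, 100 mm above the table.
- fixed_vee (a point): Centre of the fixed dark steel vee, on the axis of a shaft laid in it: rig (0, -60, 100 mm). The block is 34 mm across (rig x) and 24 mm along its groove (rig y), its top 97.9 mm above the table. The groove is a 90 degree vee, 24 mm wide at the top and 12 mm deep. Axes as the rig's.
- vee_adapter: Steel vee adapter on the load cell (60 mm across, top 52 mm above the table), a black rubber bush between. A vee block 34 mm over its two outer flats, the faces to grip, parallel to the groove; 30 mm long, 24 mm tall, groove as in the fixed vee; below it a 30 mm round collar 12 mm tall. Origin: centre of the collar's underside, on the screw's axis, rig (0, 60, 62 mm) in line; y along the groove.
- adapter_vee (a point): Centre of the adapter's groove on the axis of a shaft laid in it, 38 mm above vee_adapter's origin, 2.1 mm above its top; y along the groove, z up. Thread 2 mm down per turn. Turning it takes about 0.3 N m: the bush winds up by about 7 degrees before the thread slips, and springs back by as much on release; then it stays. No stop in line: the thread goes on 68 degrees further.
- groove_end (a point): The +y end of the adapter's groove, 15 mm from the screw's axis, level with a laid shaft's axis. At the start it is 70 to 132 degrees short of in line, on the rig's -x side; screwing down (clockwise from above) brings it to rig (0, 75, 100 mm), where the groove is in line; run past, it is on the rig's +x side.
- end_stop: End stop, a dark steel post 114 mm tall with a round 14 mm button. Origin on the table below the button's face, which is at rig y = -90 mm, centred 100 mm above the table, and looks to rig +y. The post is 34 mm across, from 6 to 18 mm behind the face. The fixed vee begins 18 mm before the face.
- stepped_shaft: Stepped steel shaft, 180 mm long, 0.46 to 0.64 kg: middle 28 mm in diameter, 60 mm long; at each side a journal 20 mm in diameter, 60 mm long. Origin at its centre on its axis; x along it. It starts in one of the rack's two places, which one varies. Laid against the stop, its centre is at rig (0, 0, 100 mm), each shoulder 14 mm or more from a groove's end.
- plain_shaft: Another steel shaft, 180 mm long and 20 mm in diameter throughout, in the other place of the rack; to be left there. Origin at its centre; x along the shaft.
- rack: Wooden shaft rack, fixed to the table, board 200 x 180 x 12 mm with two notched uprights, 14 mm thick and 57 mm tall, at its x = -60 and +60 mm. Two places for shafts along its x, at its y = -45 and +45 mm, the shafts' axes 55 mm above the table; the notches are 22 mm wide and 12 mm deep. Origin: centre of its underside; z up.
- flat_adapter: Spare flat adapter, steel disc 32 mm across with a 12 mm stud up, 26 mm tall, standing on the rig's plate. Origin under its centre. Leave it.
- cal_weight: Brass calibration weight with a knob, 38 mm across, 66 mm tall. Leave it.
- spanner: Spanner on the right side of the table. Leave it.
- screwdriver: Screwdriver on the far part of the table. Leave it.
- oil_bottle: White oil bottle, 48 mm across, 120 mm tall. Leave it.
- mug: White mug, 76 mm across, 90 mm tall. Leave it.
- gauge_case: Black gauge case, 90 x 220 x 28 mm, at the table's left side. Leave it.
Mind the look-alikes: they are no part of the job. Leave any blue or pink look-alike of the stepped_shaft alone.

How it is judged:
On the way, in this order (a step that is already met when the one before it is completed fails the run):
1. the adapter's groove is in line with the rig within 4 degrees, with nothing touching the adapter (angle between the y axis of adapter_vee and the y axis of rig, either way round below 0.07 rad and contact force between anything else and vee_adapter below 0.05 N), for 0.3 s.
2. the stepped shaft lies in both vees, its axis within 2.5 mm of its place and in line within 2 degrees (z of stepped_shaft in the frame of rig between 0.0975 and 0.1025 m and x of stepped_shaft in the frame of rig between -0.0025 and 0.0025 m and angle between the x axis of stepped_shaft and the y axis of rig, either way round below 0.035 rad), for 0.2 s.
At the end, for the whole second after the job is handed in: The adapter's groove is in line with the rig's y within 4 degrees; the stepped shaft lies at rest in both vees, its axis within 2.5 mm of its place and in line within 2 degrees, and its end within 1.5 mm of the end stop's button (all of step 2 and angle between the y axis of adapter_vee and the y axis of rig, either way round below 0.07 rad and y of stepped_shaft in the frame of rig between -0.0015 and 0.0015 m and linear speed of stepped_shaft below 0.01 m/s); the robot touches nothing.
It fails at once if the adapter is turned past the line by more than 15 degrees (x of groove_end in the frame of rig above 0.0039 m).
It fails at once if the shaft is pressed on the rig with more than 25 N (contact force between stepped_shaft and rig above 25 N).
It fails at once if the shaft is pushed on the end stop with more than 12 N (contact force between stepped_shaft and end_stop above 12 N).
It fails at once if the fingers press on the rig or its adapter with more than 110 N, both fingers added up (contact force between the fingers and rig above 110 N).
It fails at once if something else is moved by more than 15 mm (distance of any of plain_shaft, flat_adapter, cal_weight, spanner, screwdriver, oil_bottle, mug, gauge_case from where it was at the start of the episode above 0.015 m).
It also fails if it takes over 72 s, if anything falls off the work surface, if the arm or the gripper's body presses on something with over 40 N, if the wrist force passes 120 N, or if a joint passes its speed limit or range.

## Working session

There is one attempt and no reset: what is moved stays moved. The work goes in short steps, Python scripts to look and compute and a tool call to move; the robot and the scene stay as the last step left them, time stands still between calls to the robot, and variables do not carry over. Pictures are saved under pics/ and viewed, at most 10 in all, crops included, and the job is handed in when it is done.

Besides the shell and the picture viewer there is one more tool, called as name(argument=value, ...), one argument or row to a line, values as JSON. apply_moves: Moves the arm, as the interface text tells. Its arguments: {"type":"object","properties":{"increments":{"type":"array","items":{"type":"array","items":{"type":"array","items":{"type":"number"}}}},"newtons":{"type":"number"}},"required":["increments"]}

```bash
mkdir -p pics; ls
python3 - <<'E'
from bench import r,eyes,job
import cv2,numpy as np
for n in("top","side"):
    d=eyes.get_image(n);cv2.imwrite(f"pics/{n}0.png",d["pixels"][:,:,::-1]);print(n,d["mtx"],d["xyz"],d["rotation"])
    np.savez(f"{n}0.npz",**d)
print(r.get_obs())
E
```

```text
pics
top [[459.36479453   0.         284.07148984]
 [  0.         459.36479453 207.21578593]
 [  0.           0.           1.        ]] [0.41295728 0.03360046 1.50964645] [-0.69996224  0.71322972 -0.02843469  0.02340291]
side [[460.85549782   0.         279.39274162]
 [  0.         460.85549782 203.1678112 ]
 [  0.           0.           1.        ]] [ 0.41277076 -0.88181945  0.74701422] [ 0.88980185 -0.03810824  0.02722869 -0.45393725]
{'t': 0.1, 'joint_pos': array([ 1.06848790e+00,  2.07354083e-01,  1.54284966e+00,  4.79710105e-06,
        1.39352021e+00, -1.50505760e-01]), 'joint_velocities': array([-9.27213741e-04, -1.91839061e-03, -3.91692278e-03,  2.37075314e-04,
       -9.34550729e-04,  1.83424846e-05]), 'effort': array([ 6.29085571e-04, -3.84093046e+01, -2.92549270e+01, -3.44214859e-04,
        4.84571661e-03, -2.24965731e-05]), 'tool_pos': array([0.19780797, 0.53915232, 0.23021264]), 'ee_rot': array([ 1.74995954e-01,  9.84568576e-01, -1.00862885e-03, -3.43928434e-04]), 'wrist_force': array([-0.48783361, -0.01109763, -0.39775659]), 'moment': array([-0.0455988 ,  0.04521749, -0.04355403]), 'finger_force': 0.0, 'opening': 0.9999548886560764}
```

View pics/top0.png

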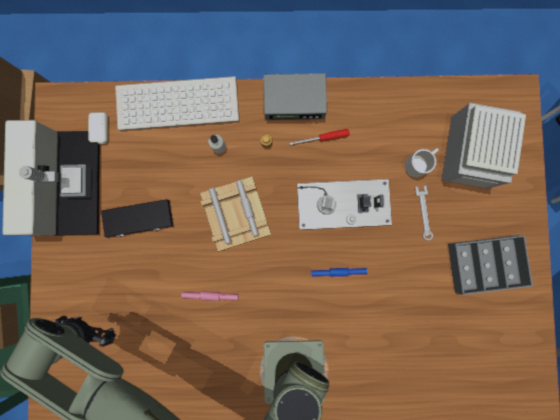

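View pics/side0.png

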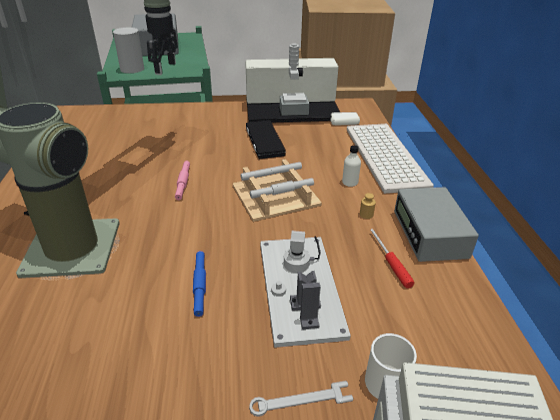

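The top view shows the rig at (298–391, 181–228): load cell at the left (+y), fixed vee and stop at the right. The rack is at (235,213), with the stepped shaft probably its right-hand one (248,210); the side view agrees (290,187). I'll measure next.

```bash
cat > h.py <<'E'
import numpy as np,cv2
from scipy.spatial.transform import Rotation as R
def ray(d,uv):
    uv=np.atleast_2d(uv).astype(float);p=np.c_[uv,np.ones(len(uv))]@np.linalg.inv(d["mtx"]).T
    return p@R.from_quat(d["rotation"]).as_matrix().T
def onz(d,uv,z):
    v=ray(d,uv);return d["xyz"]+v*((z-d["xyz"][2])/v[:,2])[:,None]
def pix(d,P):
    p=(np.atleast_2d(P)-d["xyz"])@R.from_quat(d["rotation"]).as_matrix();p=p/p[:,2:]
    return (p@d["mtx"].T)[:,:2]
def two(a,ua,b,ub):
    va=ray(a,ua)[0];vb=ray(b,ub)[0];A=np.c_[va,-vb];s=np.linalg.lstsq(A,b["xyz"]-a["xyz"],rcond=None)[0]
    p,q=a["xyz"]+s[0]*va,b["xyz"]+s[1]*vb;return (p+q)/2,np.linalg.norm(p-q)
E
python3 - <<'E'
from h import *
t=np.load("top0.npz");s=np.load("side0.npz")
g=t["pixels"];hsv=cv2.cvtColor(g,cv2.COLOR_RGB2HSV)
m=((hsv[...,1]<50)&(hsv[...,2]>110)).astype(np.uint8)*255
def poly(box,close):
    x0,y0,x1,y1=box;k=np.zeros_like(m);k[y0:y1,x0:x1]=m[y0:y1,x0:x1]
    if close:k=cv2.morphologyEx(k,cv2.MORPH_CLOSE,np.ones((9,9)))
    c=max(cv2.findContours(k,0,2)[0],key=cv2.contourArea);return c
c=poly((290,170,400,238),1)
b=cv2.boxPoints(cv2.minAreaRect(onz(t,c[:,0],.015)[:,:2].astype(np.float32)));print("rig",b,cv2.minAreaRect(b))
x=cv2.resize(g[170:240,290:400],None,fx=7,fy=7,interpolation=cv2.INTER_CUBIC)
cv2.imwrite("pics/rig.png",x[:,:,::-1])
x=cv2.resize(g[170:255,195:280],None,fx=7,fy=7,interpolation=cv2.INTER_CUBIC)
y=cv2.resize(s["pixels"][150:220,225:325],None,fx=8,fy=8,interpolation=cv2.INTER_CUBIC)
y=cv2.resize(s["pixels"][220:345,250:350],None,fx=4.7,fy=4.7,interpolation=cv2.INTER_CUBIC)
pad=np.zeros((600,800,3),np.uint8);
x=cv2.resize(x,(400,400));pad[:400,:400]=x;y=cv2.resize(s["pixels"][220:345,250:350],(400,500),interpolation=cv2.INTER_CUBIC);pad[:500,400:]=y
cv2.imwrite("pics/mix.png",pad[:,:,::-1])
E
```

```text
rig [[ 0.4502362  -0.02509571]
 [ 0.45959628 -0.32641798]
 [ 0.6109971  -0.32171497]
 [ 0.601637   -0.02039269]] ((0.5306166410446167, -0.17340533435344696), (0.15147382020950317, 0.301467627286911), 1.7792260646820068)
```

View pics/rig.png

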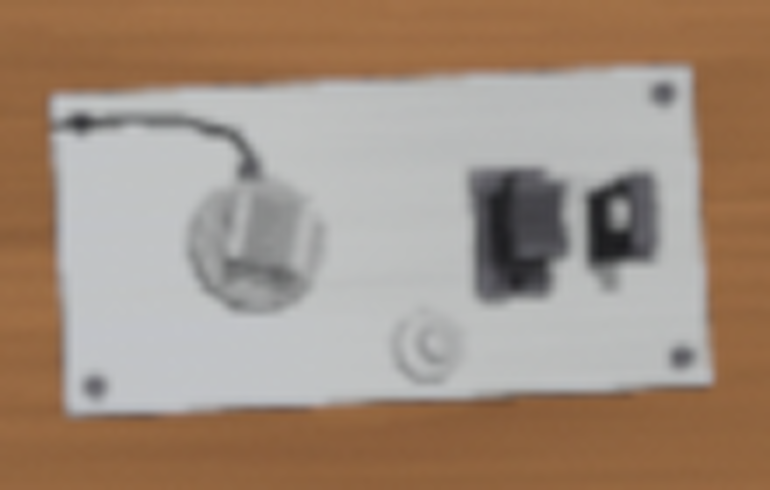

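View pics/mix.png

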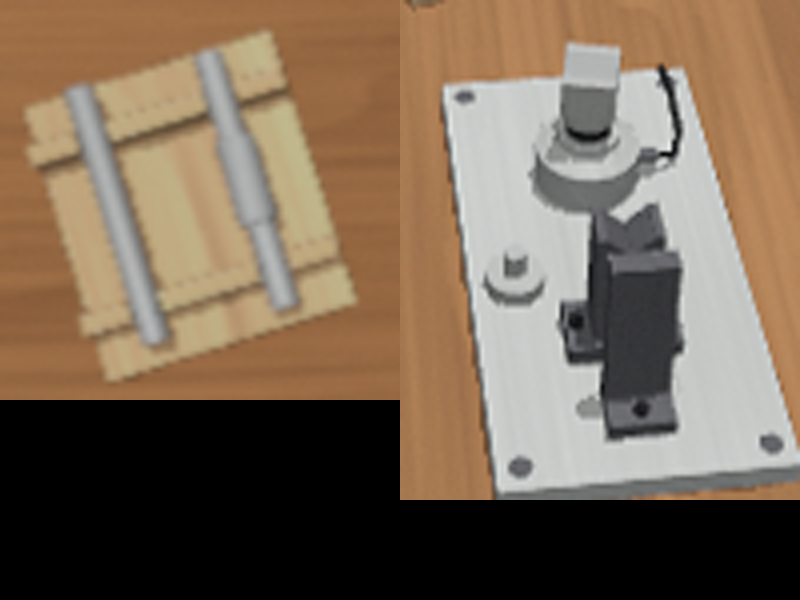

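The crops show the stepped shaft in the rack's right place. Its axis runs from crop (210,55) to (285,300), about 17° off world x. The adapter groove runs nearly along world x, short of in line by roughly 80°. I'll put numbers on these.

Run:
```python
from h import *
t=np.load("top0.npz");s=np.load("side0.npz")
g=t["pixels"];hsv=cv2.cvtColor(g,cv2.COLOR_RGB2HSV)
m=((hsv[...,1]<60)&(hsv[...,2]>90)).astype(np.uint8)
k=np.zeros_like(m);k[176:250,200:272]=m[176:250,200:272]
n,l,st,c=cv2.connectedComponentsWithStats(k)
for i in range(1,n):
    if st[i,4]>100:
        q=np.argwhere(l==i)[:,::-1];w=onz(t,q,.055)[:,:2];print("shaft",st[i],cv2.minAreaRect(w.astype(np.float32)),w.mean(0))
        u,S,v=np.linalg.svd(w-w.mean(0));print(np.degrees(np.arctan2(*v[0][::-1]))%180, np.ptp((w-w.mean(0))@v[0]))
# side rig
h2=cv2.cvtColor(s["pixels"],cv2.COLOR_RGB2HSV);m2=((h2[...,1]<50)&(h2[...,2]>150)).astype(np.uint8)
k=np.zeros_like(m2);k[230:350,255:350]=m2[230:350,255:350];k=cv2.morphologyEx(k,cv2.MORPH_CLOSE,np.ones((15,15)))
c=max(cv2.findContours(k,0,2)[0],key=cv2.contourArea)[:,0]
w=onz(s,c,.015)[:,:2]
print("side corners", [ (c[np.argmin(w@d)],w[np.argmin(w@d)].round(4)) for d in np.array([[1,1],[1,-1],[-1,1],[-1,-1.]])])
# adapter angle
A=t;cx,cy=pix(t,[.5287,-.1134,.098])[0];print("adapter pix",cx,cy)
G=cv2.cvtColor(g,cv2.COLOR_RGB2GRAY)
P=cv2.resize(G[190:220,312:342],None,fx=8,fy=8,interpolation=cv2.INTER_CUBIC)
L=cv2.createLineSegmentDetector().detect(P)[0][:,0]
for a in L:
    if np.hypot(a[2]-a[0],a[3]-a[1])>40:
        uv=(a.reshape(2,2)+.5)/8-.5+[312,190];w=onz(t,uv,.098)[:,:2];e=w[1]-w[0];print(uv.round(1).tolist(),"len",np.linalg.norm(e).round(3),"yaw",(np.degrees(np.arctan2(e[1],e[0]))%180).round(1))
```

```text
shaft [236 180  23  56 408] ((0.5207507610321045, 0.14039409160614014), (0.18151916563510895, 0.027231760323047638), 16.239482879638672) [0.52012442 0.14031929]
16.739196464554794 0.1814623084348234
shaft [209 188  22  55 368] ((0.498893678188324, 0.22819529473781586), (0.1820531189441681, 0.02094833366572857), 16.73916244506836) [0.49802869 0.22766928]
16.7245584850063 0.18205149204821175
side corners [(array([274, 342], dtype=int32), array([ 0.4643, -0.326 ])), (array([261, 241], dtype=int32), array([ 0.4573, -0.0288])), (array([349, 335], dtype=int32), array([ 0.6111, -0.3216])), (array([320, 237], dtype=int32), array([ 0.6031, -0.0249]))]
adapter pix 328.0504789504857 202.476843688337
```

```bash
cat > ang.py <<'E'
from h import *
def angle(t,c,z=.098,half=6):
    # dominant gradient direction around the adapter, as a groove yaw in the world
    G=cv2.GaussianBlur(cv2.cvtColor(t["pixels"],cv2.COLOR_RGB2GRAY).astype(float),(0,0),.8)
    gx=cv2.Sobel(G,6,1,0,ksize=3);gy=cv2.Sobel(G,6,0,1,ksize=3)
    yy,xx=np.mgrid[:G.shape[0],:G.shape[1]];out=[]
    for h in (half-1.5,half,half+1.5,half+3):
        w=((xx-c[0])**2+(yy-c[1])**2<h*h)
        th=np.degrees(np.arctan2(gy[w],gx[w]))%180;mg=np.hypot(gx[w],gy[w])
        H=np.histogram(th,18,(0,180),weights=mg)[0]
        S=np.exp(2j*np.radians(th));p=np.angle((S*mg**2).sum())/2
        for _ in range(5):
            d=np.angle(S*np.exp(-2j*p))/2;k=abs(d)<np.radians(20);p+=(d[k]*mg[k]**2).sum()/(mg[k]**2).sum()
        e=np.array([-np.sin(p),np.cos(p)])*3;q=onz(t,[c-e,c+e],z);v=q[1]-q[0]
        out.append((np.degrees(np.arctan2(v[1],v[0]))%180).round(1))
    return out,H.astype(int)
E
python3 - <<'E'
from ang import *
t=np.load("top0.npz");print(angle(t,np.array([328,202.])))
P=pix(t,[[.5306,-.1734,.015],[.5287,-.1134,.098]]);print(P)
G=cv2.cvtColor(t["pixels"],cv2.COLOR_RGB2GRAY);print(G[193:213,318:340])
E
```

```text
([np.float64(168.6), np.float64(173.1), np.float64(45.8), np.float64(18.9)], array([1966, 1633,  483,  238,  584,  261,  327,  539,  839,  473,  975,
       1257, 1091, 1138,  829, 1081,  525, 1371]))
[[343.793773   203.68344046]
 [328.05047895 202.47684369]]
[[194 194 194 194 192 175 129  92 110 160 190 193 193 193 192 192 192 192
  191 191 191 190]
 [195 194 194 194 192 168 111  94 109 153 184 189 192 193 193 193 192 192
  192 192 192 191]
 [194 194 194 193 189 169 132 125 127 147 169 178 186 190 192 193 193 193
  192 192 192 192]
 [195 193 189 186 181 169 162 159 156 158 163 167 170 178 188 193 193 193
  192 193 192 192]
 [192 185 173 166 163 158 165 166 155 155 157 159 160 164 174 185 188 192
  193 192 192 192]
 [186 171 161 156 149 153 171 167 145 143 147 153 155 155 161 170 182 192
  193 193 192 192]
 [174 161 159 152 144 153 172 164 141 139 139 142 146 146 155 172 186 190
  192 192 192 191]
 [163 165 159 148 136 156 178 162 141 138 137 140 144 147 156 174 181 183
  190 192 191 191]
 [152 163 159 147 130 158 176 155 140 138 138 140 145 147 162 179 178 175
  184 191 190 191]
 [1
[... 320 characters left out ...]
9 144 147 155 174 178 163 160
  177 191 193 192]
 [147 157 156 143 143 158 145 134 134 137 139 144 146 159 177 178 163 166
  180 192 193 192]
 [139 161 160 143 112 108 114 118 122 131 132 135 139 158 177 174 162 170
  184 192 193 192]
 [134 155 161 145 116 112 116 110 110 115 110 107 117 138 161 168 164 177
  191 192 192 192]
 [139 138 158 146 123 123 128 130 128 126 114 101 107 115 138 157 167 184
  191 192 192 191]
 [167 134 149 145 137 146 157 153 140 135 128 118 117 124 138 147 165 186
  189 189 189 189]
 [177 146 131 139 152 158 159 159 158 157 147 134 131 136 143 152 174 189
  191 190 190 190]
 [193 184 164 143 140 145 149 155 159 159 154 147 146 143 149 175 189 192
  192 192 191 192]]
```

Run:
```python
from h import *
t=np.load("top0.npz")
G=cv2.GaussianBlur(cv2.cvtColor(t["pixels"],cv2.COLOR_RGB2GRAY).astype(float),(0,0),.5)
for lo,hi,sg in((322,328,-1),(329,335,1)):
    rows=np.arange(199,206);e=[]
    for y in rows:
        gr=np.clip(sg*np.gradient(G[y])[lo:hi+1],0,None);e.append((gr**2*np.arange(lo,hi+1)).sum()/(gr**2).sum())
    p=np.polyfit(rows,e,1);a=onz(t,[[np.polyval(p,198),198],[np.polyval(p,206),206]],.098)[:,:2];d=a[1]-a[0]
    print(np.round(e,2),np.polyval(p,202),a.mean(0),np.degrees(np.arctan2(d[1],d[0])))
```

```text
[325.46 325.39 325.26 325.1  324.78 324.47 324.37] 324.9741669503808 [ 0.53035956 -0.1039431 ] 167.3086938720052
[332.69 332.34 331.87 331.67 331.59 331.7  331.55] 331.9160123678075 [ 0.52996374 -0.12537487] 168.43464179466682
```

apply_moves(
  increments=[
    [[0, 0, 1, 27, -54, 0, 1], [0, 0, 1, 27, -54, 0, 1], [0, 0, 1, 27, -54, 0, 1], [0, 0, 1, 27, -54, 0, 1], [0, 0, 1, 27, -54, 0, 1], [0, 0, 1, 27, -54, 0, 1], [0, 0, 1, 27, -54, 0, 1], [0, 0, 1, 27, -54, 0, 1]],
  ],
  newtons=38,
)

```text
t: 1.1
tool_pos: [0.4144, 0.1059, 0.2311]
ee_rot: [0.106, 0.994, 0.0, 0.0]
wrist_force: [1.5, -0.5, -0.6]
opening: 1.0
finger_force: 0.0
```

apply_moves(
  increments=[
    [[0, 0, 0, 27, -54, 0, 1], [0, 0, 0, 27, -54, 0, 1], [0, 0, 0, 27, -54, 0, 1], [0, 0, 0, 32, -54, -20, 1], [0, 0, 0, 0, 0, -30, 1], [0, 0, 0, 0, 0, 0, 1]],
  ],
)

```text
t: 1.85
tool_pos: [0.5229, -0.1051, 0.1788]
ee_rot: [0.107, 0.994, 0.001, -0.004]
wrist_force: [-0.9, 0.4, -0.0]
opening: 1.001
finger_force: 0.0
```

apply_moves(
  increments=[
    [[0, 0, 0, 6, -9, -20, 1], [0, 0, 0, 0, 0, -30, 1], [0, 0, 0, 0, 0, -12, 1], [0, 0, 0, 0, 0, 0, 1]],
  ],
)

```text
t: 2.35
tool_pos: [0.5311, -0.1137, 0.1203]
ee_rot: [0.105, 0.994, 0.0, -0.001]
wrist_force: [-0.5, -0.6, 0.2]
opening: 1.002
finger_force: 0.0
```

Run:
```python
from h import *
from bench import eyes,r
print(r.get_obs()["tool_pos"])
o=np.zeros((520,800,3),np.uint8)
for i,(n,(u,v)) in enumerate((("side",(255,190)),("top",(295,170)))):
    d=eyes.get_image(n);np.savez(n+"1.npz",**d)
    o[:,400*i:400*i+400]=cv2.resize(d["pixels"][v:v+104,u:u+80],(400,520),interpolation=cv2.INTER_CUBIC)
cv2.imwrite("pics/g1.png",o[:,:,::-1])
```

```text
[ 0.53105652 -0.11369397  0.12025906]
```

View pics/g1.png

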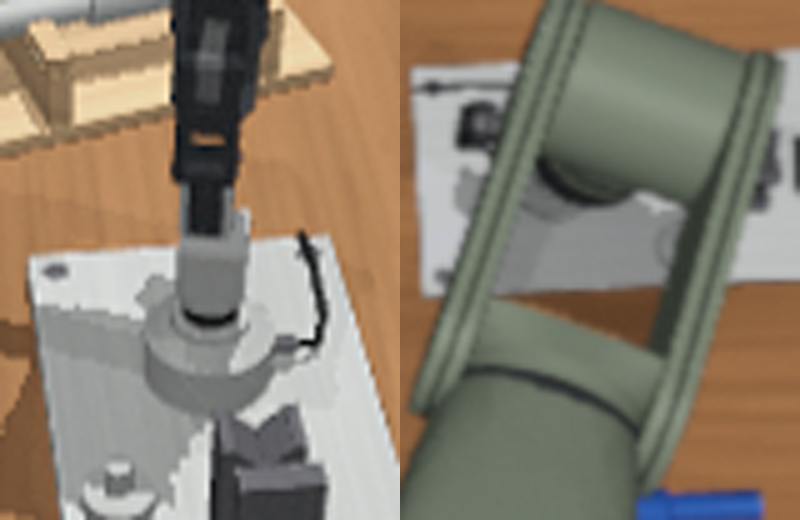

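Run:
```python
from h import *
s=np.load("side1.npz")
f=lambda P:((pix(s,P)-[255,190])*5).round(0).tolist()
print(f([[.531,-.157,.13],[.531-.0035,-.1135-.0167,.086],[.529-.0035,-.1137-.0167,.086],[.529,-.114,.052]]))
```

```text
[[223.0, 236.0], [204.0, 274.0], [199.0, 275.0], [200.0, 308.0]]
```

The crop shows the near finger at about (206,236), centred just in front of the adapter face (178–248), so the gripper is aligned in x. Descending to grip.

apply_moves(
  increments=[
    [[0, 0, 0, 0, 0, -20, 1], [0, 0, 0, 0, 0, -20, 1], [0, 0, 0, 0, 0, -12, 1], [0, 0, 0, 0, 0, 0, 0.6], [0, 0, 0, 0, 0, 0, 0.5]],
  ],
  newtons=20,
)

```text
t: 3.08
tool_pos: [0.5324, -0.1147, 0.0693]
ee_rot: [0.106, 0.994, -0.0, 0.001]
wrist_force: [1.0, 0.2, 0.2]
opening: 0.606
finger_force: 0.0
```

apply_moves(
  increments=[
    [[0, 0, 0, 0, 0, 0, 0.3], [0, 0, 0, 0, 0, 0, 0.3], [0, 0, 0, 0, 0, 0, 0.3]],
  ],
)

```text
t: 3.45
tool_pos: [0.5323, -0.1152, 0.0694]
ee_rot: [0.106, 0.994, -0.001, 0.001]
wrist_force: [-1.6, -1.7, 5.8]
opening: 0.392
finger_force: 26.7
```

apply_moves(
  increments=[
    [[0, 0, 0, 0, 0, 0, 0.3], [0, 0, 0, 0, 0, 0, 0.3], [0, 0, -3, 0, 0, 0, 0.3], [0, 0, -5, 0, 0, 0, 0.3], [0, 0, -6, 0, 0, 0, 0.3], [0, 0, -6, 0, 0, 0, 0.3]],
  ],
  newtons=38,
)

```text
t: 4.2
tool_pos: [0.5323, -0.1153, 0.0694]
ee_rot: [0.278, 0.961, -0.001, 0.001]
wrist_force: [-1.3, -1.9, 6.1]
opening: 0.392
finger_force: 40.5
```

```bash
cat > st.py <<'E'
from bench import r
import numpy as np
o=r.get_obs();q=o["ee_rot"]
print("t",round(o["t"],2),"pos",o["tool_pos"].round(4),"psi",round(2*np.degrees(np.arctan2(q[1],q[0]))-90,2),"f",o["wrist_force"].round(1),"m",o["moment"].round(3),"op",round(o["opening"],3),o["finger_force"],"j6",o["joint_pos"][5].round(2))
E
python3 st.py
```

```text
t 4.2 pos [ 0.5323 -0.1153  0.0694] psi 57.72 f [-1.3 -1.9  6.1] m [-0.351  0.182  0.334] op 0.392 40.5289938300848 j6 -1.38
```

apply_moves(
  increments=[
    [[0, 0, -7, 0, 0, 0, 0.3], [0, 0, -8, 0, 0, 0, 0.3], [0, 0, -8, 0, 0, 0, 0.3], [0, 0, -8, 0, 0, 0, 0.3], [0, 0, -8, 0, 0, 0, 0.3], [0, 0, -8, 0, 0, 0, 0.3], [0, 0, -6, 0, 0, 0, 0.3], [0, 0, 0, 0, 0, 0, 0.3]],
  ],
  newtons=36,
)

```text
t: 5.2
tool_pos: [0.5321, -0.1155, 0.0691]
ee_rot: [0.676, 0.737, -0.0, 0.001]
wrist_force: [-1.2, -3.9, 5.4]
opening: 0.391
finger_force: 40.5
```

```bash
python3 st.py
```

```text
t 5.2 pos [ 0.5321 -0.1155  0.0691] psi 4.97 f [-1.2 -3.9  5.4] m [-0.622  0.273  0.286] op 0.391 40.48939011991024 j6 -0.46
```

apply_moves(
  increments=[
    [[0, 0, -5, 0, 0, 0, 0.3], [0, 0, -5, 0, 0, 0, 0.3], [0, 0, 0, 0, 0, 0, 0.3], [0, 0, 0, 0, 0, 0, 0.3]],
  ],
)

```text
t: 5.7
tool_pos: [0.532, -0.1156, 0.0691]
ee_rot: [0.737, 0.676, -0.0, 0.001]
wrist_force: [-1.1, -4.3, 5.1]
opening: 0.395
finger_force: 40.5
```

```bash
python3 st.py
```

```text
t 5.7 pos [ 0.532  -0.1156  0.0691] psi -5.0 f [-1.1 -4.3  5.1] m [-0.659  0.307  0.262] op 0.395 40.460181534290314 j6 -0.28
```

apply_moves(
  increments=[
    [[0, 0, 0, 0, 0, 0, 0.6], [0, 0, 0, 0, 0, 0, 1], [0, 0, 0, 0, 0, 0, 1], [0, 0, 0, 0, 0, 20, 1], [0, 0, 0, 0, 0, 40, 1], [0, 0, 0, 0, 0, 50, 1], [0, 0, -7, -20, 60, 20, 1], [0, 0, -7, -20, 60, 0, 1]],
  ],
)

```text
t: 6.7
tool_pos: [0.4943, 0.002, 0.1997]
ee_rot: [0.817, 0.577, 0.002, 0.002]
wrist_force: [0.6, 0.8, -1.2]
opening: 0.999
finger_force: 0.0
```

apply_moves(
  increments=[
    [[0, 0, -10, 0, 50, 0, 1], [0, 0, -10, 0, 50, 0, 1], [0, 0, -10, 0, 20, 0, 1], [0, 0, -10, 0, 0, 0, 1]],
  ],
)

```text
t: 7.2
tool_pos: [0.4923, 0.1229, 0.1968]
ee_rot: [0.964, 0.266, -0.0, -0.0]
wrist_force: [-0.9, 0.1, 0.0]
opening: 1.0
finger_force: 0.0
```

```bash
python3 st.py
python3 - <<'E'
from h import *
from bench import eyes
o=np.zeros((520,800,3),np.uint8)
for i,(n,(u,v)) in enumerate((("side",(255,190)),("top",(295,170)))):
    d=eyes.get_image(n);np.savez(n+"2.npz",**d)
    o[:,400*i:400*i+400]=cv2.resize(d["pixels"][v:v+104,u:u+80],(400,520),interpolation=cv2.INTER_CUBIC)
cv2.imwrite("pics/g2.png",o[:,:,::-1])
E
```

```text
t 7.2 pos [0.4923 0.1229 0.1968] psi -59.17 f [-0.9  0.1  0. ] m [-0.031  0.039  0.017] op 1.0 0.0 j6 1.11
```

View pics/g2.png

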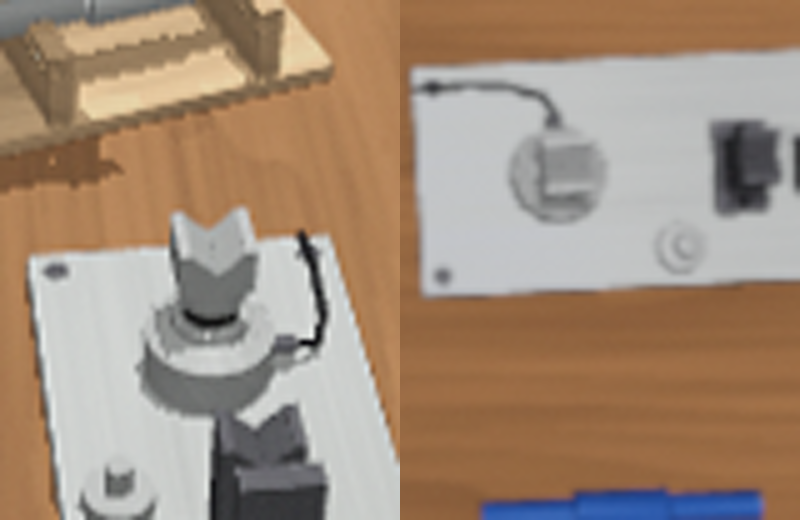

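The groove now looks in line in the side crop, with its vee open towards the camera. I'll measure its angle and check the rig's line the same way.

Run:
```python
from h import *
t=np.load("top2.npz");Gi=cv2.cvtColor(t["pixels"],cv2.COLOR_RGB2GRAY)
print(Gi[194:213,320:337])
s=np.load("side2.npz");
# plate edges from the top picture
m=(cv2.cvtColor(t["pixels"],cv2.COLOR_RGB2HSV)[...,1]).astype(float)
for lo,hi,sg in((174,194,-1),(218,236,1)):
    xs=np.arange(305,385);e=[]
    for x in xs:
        g=np.clip(sg*np.gradient(m[:,x])[lo:hi],0,None);e.append((g**2*np.arange(lo,hi)).sum()/(g**2).sum())
    e=np.array(e);p=np.polyfit(xs,e,1);k=abs(e-np.polyval(p,xs))<.6;p=np.polyfit(xs[k],e[k],1)
    a=onz(t,[[x,np.polyval(p,x)] for x in(305,385)],.015)[:,:2];d=a[0]-a[1];print("plate edge",a.mean(0),np.degrees(np.arctan2(d[1],d[0])),k.mean())
```

```text
[[195 196 193 170 112  95 111 155 186 191 193 194 194 194 194 194 194]
 [195 195 191 171 134 126 129 149 171 180 188 191 194 194 194 194 194]
 [190 187 181 171 165 161 162 164 168 172 176 185 192 194 194 194 194]
 [174 167 163 163 172 174 176 176 176 176 177 182 187 188 190 193 194]
 [163 157 145 155 180 182 181 179 178 175 175 175 173 171 180 192 194]
 [161 154 137 137 160 162 159 154 149 142 141 141 141 156 176 187 193]
 [160 150 129 124 141 144 143 142 142 140 141 140 143 153 163 178 191]
 [161 148 123 122 139 141 141 141 142 140 142 142 146 153 164 174 187]
 [164 158 135 121 136 140 140 139 142 142 142 141 145 155 159 161 176]
 [163 166 149 120 134 139 139 137 142 143 142 139 144 153 157 160 177]
 [161 165 151 122 138 143 143 144 144 144 144 143 145 151 157 162 180]
 [163 160 140 117 133 145 146 146 146 148 147 147 149 153 158 162 179]
 [163 153 128 117 140 158 160 161 163 163 162 163 164 165 162 166 182]
 [164 159 140 124 156 176 174 176 179 178 174 174 174 171 167 172 186]
 [163 160 141 121 149 162 156 156 153 144 137 138 145 158 166 179 192]
 [161 161 145 117 110 115 119 123 113 105 112 121 139 158 169 184 192]
 [152 156 146 124 119 120 121 120 119 118 117 120 134 148 166 188 191]
 [132 139 144 135 135 135 136 135 134 133 131 127 130 151 175 190 192]
 [166 144 139 143 147 153 158 158 154 148 147 143 148 175 191 193 193]]
plate edge [ 0.60693602 -0.17965482] 91.68740344300434 1.0
plate edge [ 0.45376571 -0.17525078] 91.75515953791783 1.0
```

```bash
cat > gr.py <<'E'
from h import *
def groove(t):
    G=cv2.cvtColor(t["pixels"],cv2.COLOR_RGB2GRAY).astype(float);xs=np.arange(325,332)
    for lo,hi,sg in((197,201,-1),(203,208,1),(206,211,-1)):
        e=[]
        for x in xs:
            g=np.clip(sg*np.diff(G[lo:hi+1,x]),0,None);e.append((g*(np.arange(lo,hi)+.5)).sum()/g.sum())
        p=np.polyfit(xs,e,1);a=onz(t,[[x,np.polyval(p,x)] for x in(325,331)],.098)[:,:2];d=a[0]-a[1]
        print(np.round(e,2),a.mean(0).round(4),np.degrees(np.arctan2(d[1],d[0])).round(2))
if __name__=="__main__":
    groove(np.load("top2.npz"))
E
python3 gr.py
```

```text
[199.09 199.   198.87 198.69 198.53 198.44 198.36] [ 0.5404 -0.1135] 96.36
[205.72 205.59 205.47 205.77 205.76 205.66 205.47] [ 0.5189 -0.113 ] 89.58
[208.27 208.17 208.2  208.11 208.03 207.9  207.85] [ 0.5114 -0.1128] 92.94
```

Edge readings of 96.4°, 89.6° and 92.9° average 93°, against 91.7° for the rig. The gripper was 6.7° past the line with about 7° of spring-back, so this agrees. Contact also gives the adapter axis at about (0.532, -0.115), so I'll apply that camera offset to the shaft too.

apply_moves(
  increments=[
    [[0, 0, -7, 15, 8, -20, 1], [0, 0, -7.3, 16, 7, -40, 1], [0, 0, 0, 0, 0, -40, 1], [0, 0, 0, 0, 0, -25, 1], [0, 0, 0, 0, 0, 0, 1]],
  ],
  newtons=20,
)

```text
t: 7.92
tool_pos: [0.5215, 0.1353, 0.0696]
ee_rot: [0.989, 0.146, -0.003, -0.0]
wrist_force: [-0.5, -0.5, 0.2]
opening: 0.998
finger_force: 0.0
```

```bash
python3 st.py
python3 - <<'E'
from h import *
from bench import eyes
d=eyes.get_image("side");np.savez("side3.npz",**d)
o=cv2.resize(d["pixels"][110:220,215:335],(720,660)[:2],interpolation=cv2.INTER_CUBIC)[:600]
cv2.imwrite("pics/g3.png",o[:,:,::-1])
E
```

```text
t 7.92 pos [0.5215 0.1353 0.0696] psi -73.25 f [-0.5 -0.5  0.2] m [-0.051  0.031 -0.044] op 0.998 0.0 j6 1.37
```

View pics/g3.png

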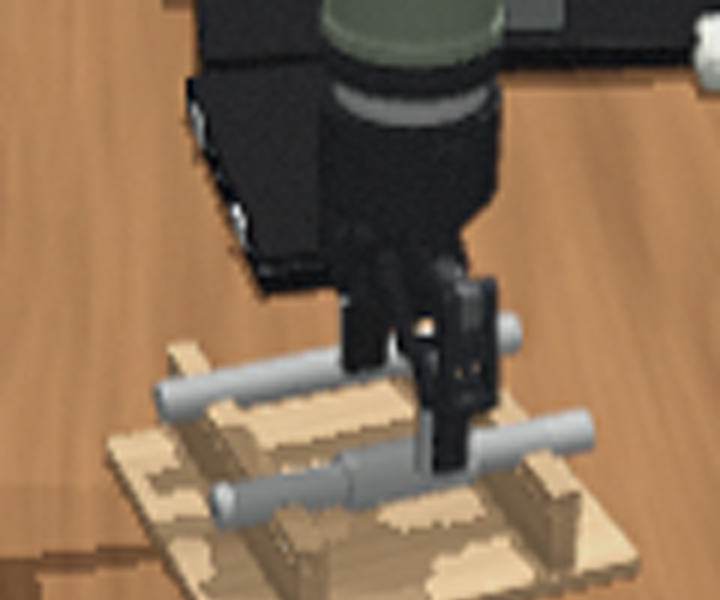

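Run:
```python
from h import *
s=np.load("side3.npz")
e=onz(s,[[222/6+215,504/6+110],[588/6+215,429/6+110]],.055);print(e,e.mean(0),np.linalg.norm(e[1]-e[0]))
e=np.array([.5215,.1353,0])+np.array([[.288*.044,-.957*.044,.075]]);print((pix(s,e)-[215,110])*6)
```

```text
[[0.44273967 0.11527471 0.055     ]
 [0.61214492 0.1632117  0.055     ]] [0.52744229 0.13924321 0.055     ] 0.17605708197147008
[[435.92908173 486.20472333]]
```

The near finger is at (447,460) beside the shaft's thick part (340–470), with room on both sides. I'll shift (+2.5, +3.5) mm and go down.

apply_moves(
  increments=[
    [[0, 0, 0, 2.5, 3.5, 0, 1], [0, 0, 0, 0, 0, -20, 1], [0, 0, 0, 0, 0, -15, 1], [0, 0, 0, 0, 0, 0, 0.5], [0, 0, 0, 0, 0, 0, 0.2], [0, 0, 0, 0, 0, 0, 0.2], [0, 0, 0, 0, 0, 0, 0.2]],
  ],
  newtons=20,
)

```text
t: 8.85
tool_pos: [0.5271, 0.1394, 0.038]
ee_rot: [0.989, 0.145, 0.001, 0.0]
wrist_force: [-0.6, 0.1, 3.0]
opening: 0.322
finger_force: 20.7
```

```bash
python3 st.py
```

```text
t 8.85 pos [0.5271 0.1394 0.038 ] psi -73.35 f [-0.6  0.1  3. ] m [0.059 0.063 0.045] op 0.322 20.7429438829422 j6 1.38
```

apply_moves(
  increments=[
    [[0, 0, 0, 0, 0, 0, 0.1], [0, 0, 0, 0, 0, 0, 0.1], [0, 0, 0, 0, 0, 10, 0.1], [0, 0, 0, 0, 0, 20, 0.1], [0, 0, 0, 0, 0, 40, 0.1], [0, 0, 0, 0, 0, 40, 0.1], [0, 0, 0, 0, 0, 0, 0.1], [0, 0, 0, 0, 0, 0, 0.1]],
  ],
  newtons=70,
)

```text
t: 9.85
tool_pos: [0.5246, 0.1392, 0.1451]
ee_rot: [0.989, 0.145, -0.002, -0.0]
wrist_force: [0.1, -0.2, -5.9]
opening: 0.305
finger_force: 69.6
```

```bash
python3 st.py
```

```text
t 9.85 pos [0.5246 0.1392 0.1451] psi -73.35 f [ 0.1 -0.2 -5.9] m [0.013 0.02  0.035] op 0.305 69.56276178359985 j6 1.38
```

apply_moves(
  increments=[
    [[0, 0, 9.4, 1, -38, 2, 0.1], [0, 0, 9.4, 1, -38, 2, 0.1], [0, 0, 9.4, 1, -38, 0, 0.1], [0, 0, 9.4, 1, -38, 0, 0.1], [0, 0, 9.4, 1, -38, 0, 0.1], [0, 0, 9.4, 1, -38, 0, 0.1], [0, 0, 9.4, 1, -38, 0, 0.1], [0, 0, 9.3, 1, -36, 0, 0.1]],
  ],
)

```text
t: 10.85
tool_pos: [0.5321, -0.1629, 0.1476]
ee_rot: [0.694, 0.72, -0.001, -0.003]
wrist_force: [-0.3, 0.2, -4.6]
opening: 0.304
finger_force: 69.7
```

apply_moves(
  increments=[
    [[0, 0, 0, 0, 0, 0, 0.1], [0, 0, 0, 0, 0, 0, 0.1], [0, 0, 0, 0, 0, 0, 0.1]],
  ],
)

```text
t: 11.22
tool_pos: [0.5335, -0.1613, 0.1497]
ee_rot: [0.696, 0.718, -0.0, -0.001]
wrist_force: [0.1, 0.2, -4.5]
opening: 0.306
finger_force: 69.7
```

```bash
python3 st.py
```

```text
t 11.22 pos [ 0.5335 -0.1613  0.1497] psi 1.79 f [ 0.1  0.2 -4.5] m [0.057 0.043 0.034] op 0.306 69.68480229377747 j6 -0.48
```

apply_moves(
  increments=[
    [[0, 0, 0, 0, 0, -20, 0.1], [0, 0, 0, 0, 0, -20, 0.1], [0, 0, 0, 0, 0, -10, 0.1], [0, 0, 0, 0, 0, 0, 0.1], [0, 0, 0, 0, 0, 0, 0.1]],
  ],
)

```text
t: 11.85
tool_pos: [0.5352, -0.1628, 0.102]
ee_rot: [0.696, 0.718, 0.0, 0.001]
wrist_force: [0.7, -0.2, -4.3]
opening: 0.303
finger_force: 69.7
```

```bash
python3 st.py
python3 - <<'E'
from h import *
from bench import eyes
d=eyes.get_image("side");np.savez("side4.npz",**d)
o=cv2.resize(d["pixels"][215:335,235:365],(650,600),interpolation=cv2.INTER_CUBIC)
cv2.imwrite("pics/g4.png",o[:,:,::-1])
E
```

```text
t 11.85 pos [ 0.5352 -0.1628  0.102 ] psi 1.77 f [ 0.7 -0.2 -4.3] m [-0.013 -0.044  0.03 ] op 0.303 69.66662764549255 j6 -0.48
```

View pics/g4.png

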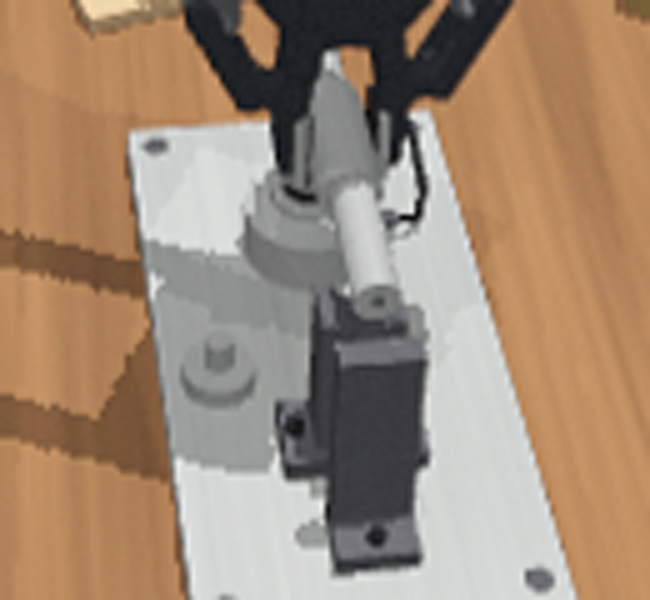

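Run:
```python
from h import *
s=np.load("side4.npz");a=np.radians(1.72);ex=np.array([np.cos(a),np.sin(a),0]);ey=np.array([-np.sin(a),np.cos(a),0])
C=np.array([.5338,-.175,0]);f=lambda x,y,z:C+x*ex+y*ey+[0,0,z]
T=np.array([.5352,-.1628,.119])
print(((pix(s,[f(-.017,-.108,.114),f(.017,-.108,.114),T-.09*ey])-[235,215])*5).round(0))
```

```text
[[336. 363.]
 [425. 356.]
 [372. 293.]]
```

apply_moves(
  increments=[
    [[0, 0, 0, 0, 0, 0, 0.1], [0, 0, 0, 0, 0, 0, 0.1]],
  ],
)

```text
t: 12.15
tool_pos: [0.5347, -0.1629, 0.1017]
ee_rot: [0.696, 0.718, 0.0, 0.0]
wrist_force: [0.2, 0.0, -4.0]
opening: 0.305
finger_force: 69.7
```

```bash
python3 st.py
python3 - <<'E'
from h import *
from bench import eyes
s=eyes.get_image("side");np.savez("side5.npz",**s)
G=cv2.cvtColor(s["pixels"],cv2.COLOR_RGB2GRAY)
np.set_printoptions(linewidth=200)
for y in range(252,280,3):print(y,G[y,296:324])
from bench import r;T=r.get_obs()["tool_pos"]+[0,0,.017]
a=np.radians(1.72);ey=np.array([-np.sin(a),np.cos(a),0])
print(pix(s,[T-q*ey for q in(.09,.06,.03)]).round(2))
E
```

```text
t 12.15 pos [ 0.5347 -0.1629  0.1017] psi 1.75 f [ 0.2  0.  -4. ] m [0.048 0.04  0.014] op 0.305 69.66622710227966 j6 -0.48
252 [ 73 108 126 128 118 123 133 148 172 175 178 206 160 130 123 172 212 208 205 206 210 207 135  28 112 212 207 204]
255 [ 67  76 115 120 106 128 173 190 197 205 211 206 203 185 136 201 211 210 208 206 209 212  39  73 195 207 205 205]
258 [121 119 122 145 144 115 160 178 193 201 207 210 206 201 181 114 108 105  99  12   8  14  36 137 214 205 205 205]
261 [145 145 142 139 138 132 128 168 184 197 203 208 210 204 200 190 138 148 198 193 139 169 177 210 207 207 204 206]
264 [139 138 141 137 134 130 116 151 176 189 199 204 210 208 201 191 162 210 206 207 207 206 205 209 207 205 206 205]
267 [118 118 120 118 117 118 117 117 164 179 191 201 206 211 206 197 184 183 207 205 203 206 205 205 208 204 206 206]
270 [122 119 119 119 117 116 112 112 126 172 184 199 203 209 213 205 197 173 168 207 204 205 207 204 205 208 204 205]
273 [134 112 106 115 107  63  99 132 153 150 161 130 116 120 117 117 118 118 142 183 206 204 205 205 203 206 207 203]
276 [141  93  64 117 117 104  62  60  61  93 126 122 119 101  92 112 121 119 114 113 136 136 143 193 207 203 206 206]
279 [142  90  47  88 115 111  74  64  64  60  57  60  70  71  79  62  93  86  70  80 104 143 138 148 209 204 202 205]
[[309.09 273.76]
 [306.45 263.02]
 [303.94 252.84]]
```

apply_moves(
  increments=[
    [[0, 0, 0, -1.2, -3, 0, 0.1], [0, 0, 0, 0, -3, 0, 0.1], [0, 0, 0, 0, 0, -5, 0.1], [0, 0, 0, 0, 0, -4, 0.1], [0, 0, 0, 0, 0, -2, 0.1], [0, 0, 0, 0, 0, -1, 0.1], [0, 0, 0, 0, 0, 0, 0.1], [0, 0, 0, 0, 0, 0, 0.1]],
  ],
)

```text
t: 13.2
tool_pos: [0.5334, -0.1687, 0.0893]
ee_rot: [0.696, 0.718, 0.0, 0.0]
wrist_force: [0.6, 0.3, -4.5]
opening: 0.307
finger_force: 69.7
```

```bash
python3 st.py
```

```text
t 13.2 pos [ 0.5334 -0.1687  0.0893] psi 1.75 f [ 0.6  0.3 -4.5] m [ 0.021 -0.011  0.026] op 0.307 69.66611981391907 j6 -0.49
```

apply_moves(
  increments=[
    [[0, 0, 0, 0, 0, -1, 0.1], [0, 0, 0, 0, 0, -1, 0.1], [0, 0, 0, 0, 0, -0.5, 0.1], [0, 0, 0, 0, 0, 0, 0.1], [0, 0, 0, 0, -1, 0, 0.1], [0, 0, 0, 0, -1, 0, 0.1], [0, 0, 0, 0, 0, 0, 0.1]],
  ],
)

```text
t: 14.08
tool_pos: [0.5333, -0.1708, 0.0867]
ee_rot: [0.696, 0.718, 0.0, 0.0]
wrist_force: [-0.3, -0.4, -6.5]
opening: 0.305
finger_force: 69.7
```

```bash
python3 st.py
```

```text
t 14.07 pos [ 0.5333 -0.1708  0.0867] psi 1.74 f [-0.3 -0.4 -6.5] m [-0.031 -0.004 -0.025] op 0.305 69.6654224395752 j6 -0.49
```

Still free. Now I'll feel for the stop in small steps.

apply_moves(
  increments=[
    [[0, 0, 0, 0, -0.5, 0, 0.1], [0, 0, 0, 0, -0.5, 0, 0.1], [0, 0, 0, 0, -0.5, 0, 0.1], [0, 0, 0, 0, 0, 0, 0.1]],
  ],
)

```text
t: 14.58
tool_pos: [0.5332, -0.1718, 0.0866]
ee_rot: [0.696, 0.718, 0.0, -0.0]
wrist_force: [-0.0, 1.9, -4.5]
opening: 0.305
finger_force: 69.7
```

apply_moves(
  increments=[
    [[0, 0, 0, 0, -0.4, 0, 0.1], [0, 0, 0, 0, -0.4, 0, 0.1], [0, 0, 0, 0, 0, 0, 0.1]],
  ],
)

```text
t: 14.95
tool_pos: [0.5332, -0.1718, 0.0865]
ee_rot: [0.696, 0.718, 0.001, -0.001]
wrist_force: [0.5, 5.7, -4.3]
opening: 0.308
finger_force: 69.7
```

apply_moves(
  increments=[
    [[0, 0, 0, 0, 0.7, 0, 0.1], [0, 0, 0, 0, 0.6, 0, 0.1], [0, 0, 0, 0, 0, 0, 0.1], [0, 0, 0, 0, 0, -0.6, 0.1], [0, 0, 0, 0, 0, -0.6, 0.1], [0, 0, 0, 0, 0, -0.5, 0.1], [0, 0, 0, 0, 0, 0, 0.1]],
  ],
)

```text
t: 15.82
tool_pos: [0.5333, -0.1718, 0.085]
ee_rot: [0.696, 0.718, -0.0, 0.0]
wrist_force: [-0.2, 2.5, -4.9]
opening: 0.304
finger_force: 69.8
```

```bash
python3 st.py
```

```text
t 15.82 pos [ 0.5333 -0.1718  0.085 ] psi 1.75 f [-0.2  2.5 -4.9] m [ 0.299  0.043 -0.035] op 0.304 69.80141758918762 j6 -0.5
```

apply_moves(
  increments=[
    [[0, 0, 0, 0, 0.3, 0, 0.1], [0, 0, 0, 0, 0, -0.5, 0.1], [0, 0, 0, 0, 0, -0.5, 0.1], [0, 0, 0, 0, 0, 0, 0.1]],
  ],
)

```text
t: 16.32
tool_pos: [0.5332, -0.1717, 0.0839]
ee_rot: [0.696, 0.718, -0.0, 0.0]
wrist_force: [0.3, -0.7, -4.5]
opening: 0.308
finger_force: 69.7
```

```bash
python3 st.py
```

```text
t 16.32 pos [ 0.5332 -0.1717  0.0839] psi 1.75 f [ 0.3 -0.7 -4.5] m [0.003 0.076 0.016] op 0.308 69.71803665161133 j6 -0.5
```

apply_moves(
  increments=[
    [[0, 0, 0, 0, 0, -0.4, 0.1], [0, 0, 0, 0, 0, 0, 0.1]],
  ],
)

```text
t: 16.58
tool_pos: [0.5334, -0.1715, 0.0836]
ee_rot: [0.696, 0.718, 0.0, 0.0]
wrist_force: [0.0, 0.7, -3.5]
opening: 0.302
finger_force: 69.7
```

```bash
python3 st.py
```

```text
t 16.57 pos [ 0.5334 -0.1715  0.0836] psi 1.75 f [ 0.   0.7 -3.5] m [ 0.045 -0.032 -0.017] op 0.302 69.7049081325531 j6 -0.5
```

apply_moves(
  increments=[
    [[0, 0, 0, 0, 0, -0.4, 0.1], [0, 0, 0, 0, 0, -0.3, 0.1], [0, 0, 0, 0, 0, 0, 0.1]],
  ],
)

```text
t: 16.95
tool_pos: [0.5335, -0.1715, 0.0834]
ee_rot: [0.696, 0.718, 0.0, 0.0]
wrist_force: [-0.8, -0.2, 0.2]
opening: 0.306
finger_force: 69.9
```

```bash
python3 st.py
```

```text
t 16.95 pos [ 0.5335 -0.1715  0.0834] psi 1.75 f [-0.8 -0.2  0.2] m [ 0.01   0.065 -0.025] op 0.306 69.93513464927673 j6 -0.5
```

apply_moves(
  increments=[
    [[0, 0, 0, 0, 0, -0.4, 0.1], [0, 0, 0, 0, 0, 0, 0.1]],
  ],
)

```text
t: 17.2
tool_pos: [0.5336, -0.1715, 0.0833]
ee_rot: [0.696, 0.718, 0.0, 0.0]
wrist_force: [-1.0, 1.1, 3.3]
opening: 0.302
finger_force: 70.4
```

```bash
python3 st.py
```

```text
t 17.2 pos [ 0.5336 -0.1715  0.0833] psi 1.75 f [-1.   1.1  3.3] m [ 0.173  0.286 -0.072] op 0.302 70.37935495376587 j6 -0.5
```

apply_moves(
  increments=[
    [[0, 0, 0, 0, 0, 0, 0.29], [0, 0, 0, 0, 0, 0, 0.33], [0, 0, 0, 0, 0, 0, 0.4], [0, 0, 0, 0, 0, 0, 0.7], [0, 0, 0, 0, 0, 0, 1], [0, 0, 0, 0, 0, 0, 1], [0, 0, 0, 0, 0, 0, 1]],
  ],
  newtons=20,
)

```text
t: 18.08
tool_pos: [0.5332, -0.1714, 0.0825]
ee_rot: [0.696, 0.718, -0.0, 0.0]
wrist_force: [0.3, 0.1, 0.3]
opening: 1.003
finger_force: 0.0
```

```bash
python3 st.py
```

```text
t 18.07 pos [ 0.5332 -0.1714  0.0825] psi 1.75 f [0.3 0.1 0.3] m [-0.008  0.033 -0.024] op 1.003 0.0 j6 -0.5
```

apply_moves(
  increments=[
    [[0, 0, 0, 0, 0, 5, 1], [0, 0, 0, 0, 0, 20, 1], [0, 0, 0, 0, 0, 40, 1], [0, 0, 0, 0, 0, 50, 1], [0, 0, 0, -30, 50, 20, 1], [0, 0, 0, -30, 60, 0, 1], [0, 0, 0, -30, 60, 0, 1], [0, 0, 0, 0, 60, 0, 1]],
  ],
)

```text
t: 19.08
tool_pos: [0.4455, 0.0517, 0.2178]
ee_rot: [0.697, 0.717, 0.0, 0.0]
wrist_force: [2.1, 0.3, 0.4]
opening: 1.003
finger_force: 0.0
```

```bash
python3 st.py
python3 - <<'E'
from h import *
from bench import eyes
o=np.zeros((520,800,3),np.uint8)
for i,(n,(u,v)) in enumerate((("side",(255,210)),("top",(305,155)))):
    d=eyes.get_image(n);np.savez(n+"6.npz",**d)
    o[:,400*i:400*i+400]=cv2.resize(d["pixels"][v:v+104,u:u+80],(400,520),interpolation=cv2.INTER_CUBIC)
cv2.imwrite("pics/g6.png",o[:,:,::-1])
E
```

```text
t 19.07 pos [0.4455 0.0517 0.2178] psi 1.67 f [2.1 0.3 0.4] m [ 0.014 -0.02   0.046] op 1.003 0.0 j6 -0.11
```

View pics/g6.png

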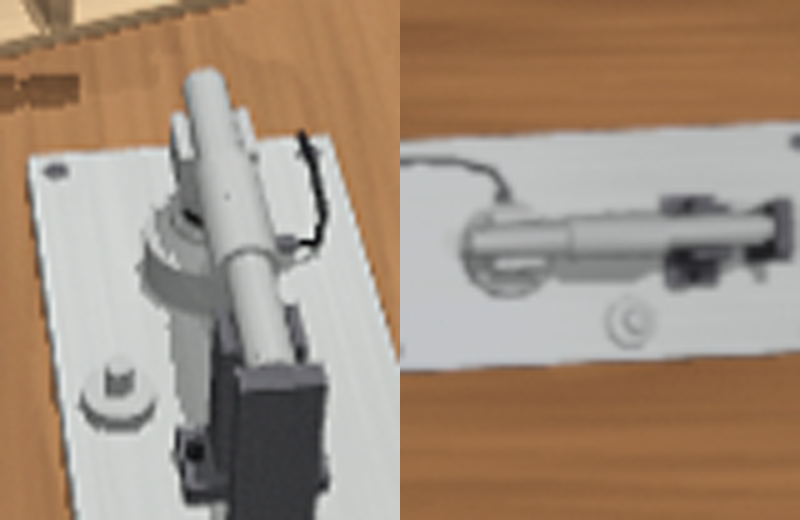

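The shaft lies in both vees, its near end at the stop (side crop 265,360; top crop 775,228). I'll check its y position and yaw in numbers.

Run:
```python
from h import *
t=np.load("top6.npz");G=cv2.cvtColor(t["pixels"],cv2.COLOR_RGB2GRAY).astype(float)
np.set_printoptions(linewidth=220)
a=np.radians(1.72);ey=np.array([-np.sin(a),np.cos(a),0]);C=np.array([.5304,-.1735,.1])
print("expected +end, -end, shoulders",pix(t,[C+q*ey for q in(.09,-.09,.03,-.03)]).round(2).tolist(), "px/mm",.4594/1.41)
print(G[196:210,314:326].astype(int));print(G[196:206,374:390].astype(int))
print(G[201,334:345].astype(int),G[199,352:362].astype(int),G[202,352:362].astype(int))
```

```text
expected +end, -end, shoulders [[318.44, 202.92], [376.68, 200.11], [337.87, 201.98], [357.29, 201.04]] px/mm 0.32581560283687944
[[195 194 195 194 195 193 188 185 180 170 164 160]
 [194 195 195 195 193 185 173 165 162 162 172 173]
 [195 194 195 193 185 170 160 155 143 154 178 181]
 [194 194 194 189 171 154 152 147 135 138 158 160]
 [193 192 191 178 151 144 139 136 136 141 147 149]
 [189 188 184 163 136 147 154 151 158 163 165 166]
 [188 186 177 153 131 149 174 177 177 177 177 177]
 [187 185 173 149 132 151 177 179 178 178 176 175]
 [189 185 170 141 127 135 155 158 158 157 156 155]
 [192 187 168 126 106 114 129 129 127 127 127 129]
 [193 188 169 125 100 104 107 104 101 106 120 134]
 [195 193 184 149 106 115 115 112 106 117 153 172]
 [195 195 192 165 111 113 117 116 109 118 147 160]
 [195 195 194 177 132 108 125 133 126 113 109 114]]
[[163 148 119  95  58  61  82  92  98 133 170 185 187 187 186 165]
 [128 113 102  88  61  59  79  92  96 131 171 186 188 188 187 163]
 [146 146 146 136 116  95  79  92  97 128 169 187 188 189 187 165]
 [167 168 168 166 160 135  83  90  93 118 162 185 188 187 185 164]
 [174 175 174 171 167 142  85  90  95 119 162 185 186 185 184 162]
 [165 164 162 158 149 125  82  91  95 121 163 185 186 186 184 166]
 [146 145 144 133 115  93  76  92  96 120 163 184 186 187 186 169]
 [116 113 111  94  55  47  74  95  95 117 161 185 187 188 186 171]
 [ 66  51  48  42  34  36  68  90  91 114 160 184 187 186 186 174]
 [ 56  34  32  32  32  36  60  78  86 124 167 184 186 186 186 177]]
[169 169 169 169 162 160 173 175 174 174 174] [162 161 162 162 162 161 159 158 159 160] [173 173 173 174 173 173 168 157 155 155]
```

```bash
python3 -c "
from bench import job
print(job.finish_job())"
```

```text
the job is handed in; nothing more can be done
None
```

The job is handed in; no verdict came back. By my measurements the adapter groove is about 1° off the rig's line (readings scattered ±3°), and the stepped shaft lies in both vees about 0.3 mm from the stop button, with the gripper clear.

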